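# Put the repair bench's modules and supplies in their matching places

### The arm

A 6-joint arm with a two-finger parallel gripper is mounted at the origin on the work surface. World frame = base frame: x ahead of the robot, y to its left, z up, the work surface at z = 0. Lengths are in mm, angles in rad, forces in N, time in s.
With the tool pointing down it reaches from about 300 to 775 mm from the base axis. Payload 14.6 kg.
Tool frame: the origin (TCP) lies between the finger pads; the fingertips stand 19 mm ahead of it and the grasp point (between the pads) is the TCP; z points along the fingers, y is the line along which they close (so a half turn about z gives the same grasp; the last joint's range is limited). The gripper opens to 94 mm and grips with 3 to 60 N. Pads are 16 mm wide; open, the fingers measure 119 mm over their backs; the gripper's body (75 mm by 177 mm) begins 78 mm behind the grasp point.
Start: joints at [1.116, 0.3, 1.521, -0, 1.321, -0.067], TCP at [207.981, 509.15, 224.446] pointing down, gripper open.
Joint ranges: [-3.03, 3.03], [-0.79, 2.21], [0.23, 2.52], [-1.04, 4.18], [0, 3.07], [-2.55, 2.55]. Speed limits (rad/s): [2.22, 2.22, 2.57, 3.14, 3.14, 3.14].

### API

Orientations are given as [roll, pitch, yaw] about the fixed x, y, z axes, in that order (R = Rz(yaw) Ry(pitch) Rx(roll)).
In Python, from cell import monitor, imaging, job, find_in, trace gives the robot as it stands. The module is installed in compiled form; this text tells all that it offers.
- The arm moves only by the tool arm_command, never from a script. Its argument "steps" is a list of rows, each a list of 5 numbers: the opening, from 0 (shut) to 1 (fully open), then the shift along the tool's x, y, z in mm, then the turn about the tool's z in degrees. In form: [[gripper, dx, dy, dz, turn], ...]. A call has 1 to 20 rows; each row is the pose to reach, as a shift and turn from the pose commanded when the call began, along the tool's axes at that moment; what a row does not reach only later rows make up. A row lasts 1/8 s, in which the tool goes at most 62.5 mm and 10.7 degrees, less where a joint would pass 70% of its speed; a pose out of reach is approached as far as the arm can. A call with a gripper value outside its range is refused whole. The fingers move at their own pace and stop on an object; "force" is the grip in N (left out, the last holds). Time passes only in rows, so rows that repeat a pose let the fingers close. It gives the time, the measured TCP pose, the force, the opening and the grip force at its end, in the units of the state.
- monitor.read_state(): the state, without advancing time (a new reading comes with each control period).
- imaging.camera(name): name is "scene" or "top" or "wrist"; returns a dict with "img" (400x640x3 uint8, red, green, blue), "mtx" (3x3 intrinsics, pixels), "view" (4x4, takes a point from world to camera coordinates). Camera axes: x right, y down, z forward; pixel columns grow to the right and rows downward; lengths in mm; the calibration is good to about 2 mm. A picture is of the moment at which its call begins. There is no depth.
- job.sign_off(): hands the job in; it is judged then, once.
Trained networks look in a picture, given as the dict that the camera call returned (one of the last four; its "shot" number tells which), for a name from the list of things; names that differ only in an ending like _2 or _b are one class to them, and where a whole thing is asked for, a point or a joint stands for the part that bears it (a point fixed in the world has none). Each returns a list of dicts, best first, with "p" (0 to 1); they miss things now and then, are a little off and sometimes report something else, mostly with a low value. They report only what shows in the picture. A call takes as long as a camera call. They do not tell look-alikes from the thing itself.
- find_in(picture, target): "rect" ([centre column, centre row, width, height] in pixels, round what is visible of it).
- trace(picture, target): "region" (400x640 bool, what is visible of it) and "rect" ([centre column, centre row, width, height] in pixels, round what is visible of it).
The state is a dict: "clock": time; "joints": joint angles; "qd": joint speeds; "effort": joint torques, N m; "eef_pos": TCP position; "eef_rot": TCP orientation; "wrist_force": force on the tool from outside, world axes, zero at the start; "moment": the same for the moment, N m; "finger_gap": finger opening in mm; "finger_force": force on a finger pad.
Only numpy, scipy, OpenCV 4.12 (cv2) and the standard library are available. Lean on these libraries where they do the work, as an engineer would, in place of code of your own. Each camera call takes 0.05 s, during which the arm holds its last target. There are 200 camera calls.

### The job

Clear up the radio bench: stand each silver module upright, fully down in the card stand whose slot fits its thickness (thin in narrow, thick in wide, roughly centred along the slot), put the solder spool upright in the blue dish, and lay the yellow case flat inside the yellow outline on the black pad, long side along long side. Any order will do; set each thing down without dropping it, and leave the opened receiver and the loudspeaker where they are.

Things in the scene. Friction and masses are not known exactly. Their poses are not given: they have to be found in the camera images.
- thin_module: Thin radio module: silvery-white aluminium can (green labels on its faces) with a narrow green stripe and two brass contacts on top; stands upright on the bench on its narrow long edge: 80 mm long (x), 18 mm thick (y), 70 mm high (z). Plain flat faces, symmetrical under a half turn about z. Origin at the centre of its underside, z up. About 160 g. Easily tipped over by a sideways push.
- thick_module: Thick radio module: silver aluminium can like the thin one, but wider; stands upright on the bench on its narrow long edge: 80 mm long (x), 32 mm thick (y), 70 mm high (z). Plain flat faces, symmetrical under a half turn about z. Origin at the centre of its underside, z up. About 260 g. Easily tipped over by a sideways push.
- spool: Solder spool standing on end: blue flanges, silver winding, dark hole on top (not open). 50 mm diameter, 46 mm high. Origin at the centre of its underside, z up. About 250 g.
- case: Yellow closed screw case with a black seam, lying flat: 60 mm (x) x 40 mm (y) x 34 mm high. Origin at the centre of its underside, z up. About 120 g.
- narrow_stand: Black card stand fixed to the bench; one slot along x, 24 mm wide (y), open at both ends and above; white floor 4 mm above the bench. Base 70 x 66 mm. Guide walls 50 mm long (x), 4 mm thick, upright to 21 mm, then flaring as grey lips (8 mm wider each side) up to 33 mm. Origin at the centre of its underside, z up. For the thin module, its length along the slot, either way round.
- wide_stand: Black card stand fixed to the bench; one slot along x, 38 mm wide (y), open at both ends and above; white floor 4 mm above the bench. Base 70 x 66 mm. Guide walls 50 mm long (x), 4 mm thick, upright to 21 mm, then flaring as grey lips (8 mm wider each side) up to 33 mm. Origin at the centre of its underside, z up. For the thick module, its length along the slot, either way round.
- dish: Round blue dish fixed to the bench, home of the solder spool: outer diameter 82 mm, inner 74 mm, inner floor 3 mm above the bench, rim 8 mm above the bench. Origin at the centre of its underside, z up. 
- pad: Black rubber pad fixed to the bench, 100 mm (x) x 80 mm (y) x 3 mm high, with a yellow rectangular outline whose inside is 76 mm (x) x 56 mm (y); home of the yellow case, long side along x, either way round. Origin at the centre of its underside, z up. 
- receiver: Bystander: opened receiver, a steel tray 80 mm (x) x 58 mm (y) x 26 mm high with a green board in it. Loose, to be left alone. Origin at the centre of its underside, z up. 
- speaker: Bystander: round loudspeaker with a black cone facing up, 64 mm diameter, 29 mm high. Loose, to be left alone. Origin at the centre of its underside, z up. 
Not all that is in view belongs to the job. What is shaped like the thick_module but brown or turquoise is not meant.

How it is judged (in metres and radians):
At the end, for the whole second after the job is handed in: Modules in their stands: within 20 mm along and 7 mm across the slot, 4 mm of its floor, 0.2 rad of its line, lean under 0.15 rad. Spool upright in dish within 14 mm of centre; case flat on pad within 14 mm, 0.35 rad. All at rest; receiver and loudspeaker moved under 25 mm (x of thin_module in the frame of narrow_stand between -0.02 and 0.02 m and y of thin_module in the frame of narrow_stand between -0.007 and 0.007 m and z of thin_module in the frame of narrow_stand between 0.001 and 0.008 m and angle between the x axis of thin_module and the x axis of narrow_stand, either way round below 0.2 rad and angle between each of thin_module, thick_module's own z axis and vertical below 0.15 rad and x of thick_module in the frame of wide_stand between -0.02 and 0.02 m and y of thick_module in the frame of wide_stand between -0.007 and 0.007 m and z of thick_module in the frame of wide_stand between 0.001 and 0.008 m and angle between the x axis of thick_module and the x axis of wide_stand, either way round below 0.2 rad and horizontal distance between spool and dish below 0.014 m and z of spool in the frame of dish between 0.001 and 0.006 m and angle between each of spool, case's own z axis and vertical below 0.1 rad and horizontal distance between case and pad below 0.014 m and angle between the x axis of case and the x axis of pad, either way round below 0.35 rad and z of case in the frame of pad between 0.001 and 0.006 m and linear speed of each of thin_module, thick_module, spool, case below 0.02 m/s and distance of each of receiver, speaker from where it was at the start of the episode below 0.025 m); the robot touches nothing.
It fails at once if the receiver was moved from its place (distance of receiver from where it was at the start of the episode above 0.025 m).
It fails at once if the speaker was moved from its place (distance of speaker from where it was at the start of the episode above 0.025 m).
It fails at once if a thing was dropped (falling free at more than 0.9 m/s, about 40 mm) ((linear speed of thin_module above 0.9 m/s and contact force between thin_module and the fingers below 0.05 N) or (linear speed of thick_module above 0.9 m/s and contact force between thick_module and the fingers below 0.05 N) or (linear speed of spool above 0.9 m/s and contact force between spool and the fingers below 0.05 N) or (linear speed of case above 0.9 m/s and contact force between case and the fingers below 0.05 N)).
It also fails if it takes over 112 s, if anything falls off the work surface, if the arm or the gripper's body presses on something with over 40 N, if the wrist force passes 120 N, or if a joint passes its speed limit or range.

## Working session

There is one attempt and no reset: what is moved stays moved. The work goes in short steps, Python scripts to look and compute and a tool call to move; the robot and the scene stay as the last step left them, time stands still between calls to the robot, and variables do not carry over. Pictures are saved under pics/ and viewed, at most 14 in all, crops included, and the job is handed in when it is done.

Besides the shell and the picture viewer there is one more tool, called by a JSON object that holds its "op" and its "data", one argument or row to a line. arm_command: Moves the arm, as the interface text tells. Its arguments: {"type":"object","properties":{"steps":{"type":"array","items":{"type":"array","items":{"type":"number"}}},"force":{"type":"number"}},"required":["steps"]}

```bash
mkdir -p pics; cat > h.py <<'E'
import numpy as np,cv2
from cell import monitor,imaging,job,find_in,trace
names="thin_module thick_module spool case narrow_stand wide_stand dish pad receiver speaker".split()
def save(n,im): cv2.imwrite(f'pics/{n}.png',im[:,:,::-1])
def ray(c,u,v,z):
    V=np.array(c['view']);R=V[:3,:3];o=-R.T@V[:3,3]
    d=R.T@np.linalg.inv(c['mtx'])@[u,v,1]
    return o+d*(z-o[2])/d[2]
def px(c,P):
    V=np.array(c['view']);q=np.array(c['mtx'])@(V[:3,:3]@np.array(P).T+V[:3,3:]);return (q[:2]/q[2]).T
E
python3 - <<'E'
from h import *
s=monitor.read_state();print({k:np.round(s[k],3) for k in('clock','eef_pos','eef_rot','finger_gap')})
for n in('top','scene'):
    c=imaging.camera(n);save(n,c['img']);print(n,'cam',np.round(-np.array(c['view'])[:3,:3].T@np.array(c['view'])[:3,3]))
    for t in names:
        for r in find_in(c,t)[:4]:
            print(t,round(r['p'],2),np.round(r['rect']),np.round(ray(c,*r['rect'][:2],0)[:2]))
E
```

```text
{'clock': np.float64(0.0), 'eef_pos': array([207.874, 508.933, 223.869]), 'eef_rot': array([-3.14 , -0.   ,  2.754]), 'finger_gap': np.float64(94.121)}
top cam [ 401.   12. 1027.]
thin_module 0.78 [333. 136.  26.  35.] [617. -17.]
thick_module 0.91 [171. 260.  29.  37.] [314. 356.]
thick_module 0.85 [244. 207.  31.  38.] [443. 189.]
thick_module 0.64 [236. 263.  45.  28.] [311. 204.]
spool 0.78 [255. 146.  26.  23.] [588. 168.]
case 0.91 [454. 210.  26.  27.] [ 446. -306.]
narrow_stand 0.64 [468. 146.  28.  31.] [ 598. -340.]
wide_stand 0.57 [384. 138.  40.  42.] [ 614. -139.]
dish 0.66 [185. 196.  40.  35.] [466. 330.]
dish 0.56 [187. 145.  31.  38.] [587. 329.]
pad 0.66 [331. 204.  51.  48.] [454. -16.]
receiver 0.84 [188. 143.  29.  36.] [591. 328.]
speaker 0.98 [397. 203.  26.  30.] [ 458. -173.]
scene cam [1234. -117.  631.]
thin_module 0.72 [329. 238.  34.  42.] [577.  -1.]
thick_module 0.88 [384. 156.  35.  24.] [257. 220.]
thick_module 0.86 [391. 189.  27.  36.] [419. 195.]
thick_module 0.79 [432. 154.  17.  37.] [271. 370.]
thick_module 0.23 [172. 262.  39.  34.] [ 595. -346.]
spool 0.76 [401. 226.  24.  29.] [567. 174.]
spool 0.46 [329. 235.  32.  40.] [567.  -1.]
case 0.61 [199. 215.  32.  28.] [ 443. -302.]
narrow_stand 0.65 [445. 192.  34.  19.] [456. 330.]
narrow_stand 0.62 [174. 261.  40.  36.] [ 592. -342.]
wide_stand 0.62 [270. 252.  44.  42.] [ 600. -139.]
dish 0.97 [444. 193.  35.  20.] [461. 326.]
pad 0.92 [317. 206.  49.  26.] [460. -13.]
receiver 0.95 [468. 223.  42.  30.] [585. 335.]
speaker 0.91 [254. 207.  26.  21.] [ 435. -169.]
```

```bash
python3 - <<'E'
from h import *
a=cv2.imread('pics/top.png')
cv2.imwrite('pics/topc.png',cv2.resize(a[100:310,140:520],None,fx=2.1,fy=2.1,interpolation=2))
E
```

```text
(no output)
```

View pics/topc.png

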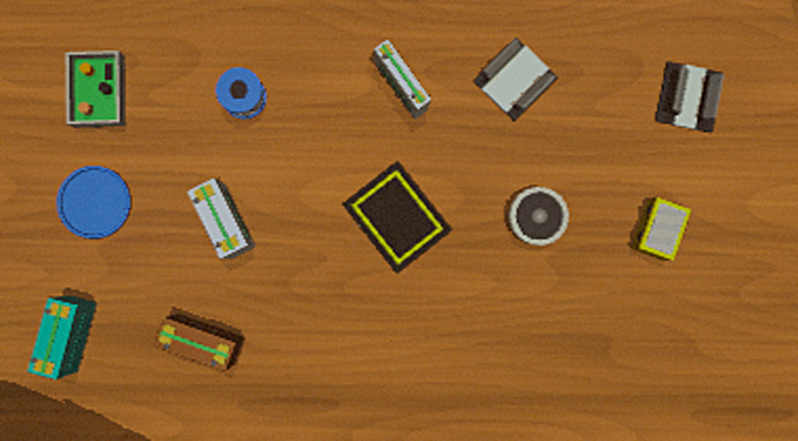

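View pics/scene.png

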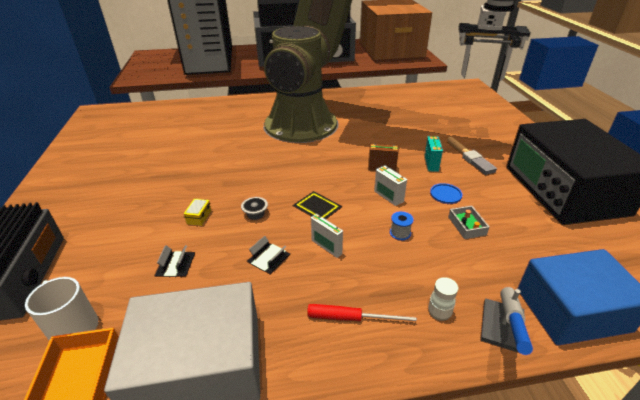

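The only silver thick box is at top (244,207). The turquoise one at (171,260) and the brown one at (236,263) are the decoys, and the enlarged crop confirms this by colour. The thin module is at (333,136). The narrow stand is at (468,146) and the wide stand at (384,138), where the slot is clearly wider. Next I fit the poses by silhouette.

```bash
cat >> h.py <<'E'
from scipy.optimize import minimize
def box(l,w,h,z=0,cy=0): return np.array([[x*l/2,cy+y*w/2,z+k*h] for x in(-1,1) for y in(-1,1) for k in(0,1)])
def cyl(d,h): return np.array([[d/2*np.cos(a),d/2*np.sin(a),k*h] for a in np.arange(0,6.28,.2) for k in(0,1)])
def stand(s): return np.vstack([box(70,66,4),box(50,s+8,21),box(50,s+16,33)]) 
M=dict(thin_module=box(80,18,70),thick_module=box(80,32,70),spool=cyl(50,46),case=box(60,40,34),narrow_stand=stand(24),wide_stand=stand(38),dish=cyl(82,8),pad=box(100,80,3),receiver=box(80,58,26),speaker=cyl(64,29))
def hullmask(pts,S=4):
    m=np.zeros((400*S,640*S),np.uint8);h=cv2.convexHull(np.round((pts+.5)*S*16-8).astype(np.int32));cv2.fillConvexPoly(m,h,1,shift=4);return m
def place(n,p,z=0):
    x,y,a=p;R=np.array([[np.cos(a),-np.sin(a),0],[np.sin(a),np.cos(a),0],[0,0,1]]);return M[n]@R.T+[x,y,z]
def masks(views,n,guess,tol=60):
    out=[]
    for c in views:
        g=px(c,[[*guess,M[n][:,2].max()/2]])[0]
        for r in trace(c,n):
            if np.hypot(*(np.array(r['rect'][:2])-g))<tol*c['mtx'][0][0]/1000/ (1 if 0 else 1) and r['p']>.25:
                m=r['region'].astype(np.uint8);pp=np.argwhere(m)[:,::-1].astype(np.int32)
                big=cv2.resize(m,None,fx=4,fy=4,interpolation=0)
                h=cv2.convexHull(np.argwhere(big)[:,::-1].astype(np.int32));cv2.fillConvexPoly(big,h,1);out.append((c,big));break
    return out
def fit(n,ms,guess,z=0):
    def f(p):
        e=0
        for c,m in ms:
            y=np.argwhere(m);(r0,c0),(r1,c1)=y.min(0)-80,y.max(0)+80;r0=max(r0,0);c0=max(c0,0)
            q=hullmask(px(c,place(n,p,z)))[r0:r1,c0:c1];k=m[r0:r1,c0:c1]
            e+=1-(q&k).sum()/max(1,(q|k).sum())
        return e/len(ms)
    best=None
    for a in ([0] if n in('spool','dish','speaker') else np.arange(0,3.1,.4)):
        x0=np.array([*guess,a]);r=minimize(f,x0,method='Nelder-Mead',options=dict(initial_simplex=x0+np.array([[0,0,0],[12,0,0],[0,12,0],[0,0,.25]]),xatol=.05,fatol=1e-4,maxiter=90))
        if best is None or r.fun<best.fun: best=r
    return best.x,best.fun
E
cat > f1.py <<'E'
from h import *
import json
T=imaging.camera('top');S=imaging.camera('scene')
G=dict(thin_module=(590,-17),thick_module=(430,182),spool=(575,163),case=(443,-302),narrow_stand=(592,-335),wide_stand=(608,-137),dish=(466,330),pad=(454,-16),receiver=(585,325),speaker=(455,-170))
P={}
for n,g in G.items():
    ms=masks([T,S],n,g)
    if not ms: print(n,'none');continue
    for sub in ([ms] if len(ms)<2 else [ms,ms[:1]]):
        p,e=fit(n,sub,g);print(n,len(sub),np.round(p,2),round(e,3));
        if sub is ms:P[n]=list(p)
json.dump(P,open('P.json','w'))
E
time python3 f1.py
```

```text
thin_module 2 [604.78 -13.28   0.61] 0.089
thin_module 1 [ 6.0463e+02 -1.2420e+01  6.0000e-01] 0.109
thick_module 2 [446.99 178.63   3.66] 0.06
thick_module 1 [447.62 179.54   0.5 ] 0.058
spool 2 [ 5.8887e+02  1.6433e+02 -7.0000e-02] 0.069
spool 1 [ 5.8936e+02  1.6635e+02 -1.1000e-01] 0.063
case 1 [ 450.76 -302.68    2.84] 0.034
narrow_stand 2 [ 6.0008e+02 -3.3850e+02 -2.0000e-01] 0.074
narrow_stand 1 [ 5.9939e+02 -3.3823e+02 -1.9000e-01] 0.043
wide_stand 2 [ 616.06 -142.08    2.38] 0.068
wide_stand 1 [ 615.4  -141.81    2.41] 0.028
dish 2 [4.6532e+02 3.2902e+02 2.5000e-01] 0.085
dish 1 [4.6570e+02 3.3036e+02 1.2000e-01] 0.032
pad 2 [455.53 -12.02   0.7 ] 0.071
pad 1 [455.52 -11.35   0.7 ] 0.047
receiver 2 [592.86 327.92   3.21] 0.068
receiver 1 [5.9259e+02 3.2935e+02 1.0000e-01] 0.083
speaker 2 [ 4.5917e+02 -1.6777e+02 -6.0000e-02] 0.124
speaker 1 [ 4.5978e+02 -1.6660e+02 -2.1000e-01] 0.073
real	3m0.792s
user	2m56.445s
sys	0m0.462s
```

```bash
cat >> h.py <<'E'
def go(x,y,z,yaw):
    s=monitor.read_state();p=np.array(s['eef_pos']);a=s['eef_rot'][2];d=np.array([x,y,z])-p
    t=[d@[np.cos(a),np.sin(a),0],d@[np.sin(a),-np.cos(a),0],-d[2]]
    th=-np.degrees((yaw-a+np.pi)%(2*np.pi)-np.pi)
    j1=np.arctan2(y,x);print('clk',round(float(s['clock']),2),'shift',np.round(t,1),'turn',round(th,1),'rows',round(max(np.linalg.norm(d)/62.5,abs(th)/10.7),1),'j6',round(s['joints'][5],2),'->~',[round(j1+np.pi/2-yaw+k,2) for k in(-6.28,0,6.28)])
E
python3 -c "
from h import *
go(447,179,200,3.64)"
```

```text
clk 2.2 shift [-346.1 -215.3   24.4] turn -50.8 rows 6.5 j6 -0.07 ->~ [np.float64(-7.97), np.float64(-1.69), np.float64(4.59)]
```

{"op": "arm_command", "data": {
  "steps": [
    [1, -346, -215, 24, -51],
    [1, -346, -215, 24, -51],
    [1, -346, -215, 24, -51],
    [1, -346, -215, 24, -51],
    [1, -346, -215, 24, -51],
    [1, -346, -215, 24, -51],
    [1, -346, -215, 24, -51],
    [1, -346, -215, 24, -51],
    [1, -346, -215, 24, -51],
    [1, -346, -215, 24, -51],
    [1, -346, -215, 24, -51]
  ]
}}

```text
clock: 3.58
eef_pos: [446.5, 180.2, 200.6]
eef_rot: [3.142, 0.0, -2.638]
wrist_force: [-0.1, 0.5, 0.6]
finger_gap: 94.6
finger_force: 0.0
```

```bash
cat > w.py <<'E'
from h import *
import sys,json
# usage: w.py pic name [z] : wrist fit
n=sys.argv[2];P=json.load(open('P.json'));z=float(sys.argv[3]) if len(sys.argv)>3 else 0
W=imaging.camera('wrist');a=W['img'].copy()
V=np.array(W['view']);print('cam',np.round(-V[:3,:3].T@V[:3,3]))
ms=masks([W],n,P[n][:2],200)
def draw(p,col):
    cv2.polylines(a,[cv2.convexHull(np.round(px(W,place(n,p,z))).astype(np.int32))],True,col,1)
draw(P[n],(255,0,0))
if ms:
    m=ms[0][1];y=np.argwhere(m);print('mask px bbox',y.min(0)//4,y.max(0)//4)
    M0=np.arange;import h
    x0=np.array(P[n])
    def f(p):
        q=hullmask(px(W,place(n,p,z)));return 1-(q&m).sum()/max(1,(q|m).sum())
    r=minimize(f,x0,method='Nelder-Mead',options=dict(initial_simplex=x0+np.array([[0,0,0],[6,0,0],[0,6,0],[0,0,.1]]),xatol=.05,fatol=1e-4,maxiter=80))
    print(n,'was',np.round(x0,2),'now',np.round(r.x,2),round(r.fun,3));draw(r.x,(255,0,255))
save(sys.argv[1],a);s=monitor.read_state();print(np.round(s['eef_pos'],1),np.round(s['eef_rot'],3))
E
python3 w.py w1 thick_module
```

```text
cam [388. 148. 360.]
mask px bbox [148 300] [240 337]
thick_module was [446.99 178.63   3.66] now [445.56 178.05   3.63] 0.03
[446.7 179.9 200.5] [-3.142  0.    -2.638]
```

View pics/w1.png

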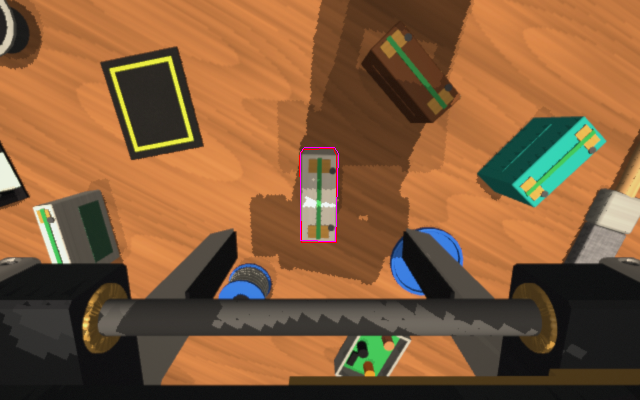

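The wrist view shows the silver thick module at (319,195), and the fit outline lies on it. The brown box (410,73) and the turquoise one (545,160) are the decoys. The pose is good to about 1 mm, so I descend and grip at z 55.

```bash
python3 -c "
from h import *
go(446,178.3,55,3.635)"
```

```text
clk 3.67 shift [  1.4  -1.1 145.5] turn 0.6 rows 2.3 j6 -1.77 ->~ [np.float64(-7.96), np.float64(-1.68), np.float64(4.6)]
```

{"op": "arm_command", "data": {
  "steps": [
    [1, 1, -1, 60, 0.5],
    [1, 1, -1, 110, 0.5],
    [1, 1, -1, 145, 0.5],
    [1, 1, -1, 145, 0.5],
    [1, 1, -1, 145, 0.5],
    [0, 1, -1, 145, 0.5],
    [0, 1, -1, 145, 0.5],
    [0, 1, -1, 145, 0.5],
    [0, 1, -1, 145, 0.5],
    [0, 1, -1, 145, 0.5],
    [0, 1, -1, 145, 0.5],
    [0, 1, -1, 145, 0.5],
    [0, 1, -1, 130, 0.5],
    [0, 1, -1, 100, 0.5],
    [0, 1, -1, 50, 0.5],
    [0, 1, -1, 15, 0.5],
    [0, 1, -1, 15, 0.5]
  ],
  "force": 25
}}

```text
clock: 5.8
eef_pos: [447.4, 178.2, 188.3]
eef_rot: [-3.141, 0.005, -2.648]
wrist_force: [0.6, -0.2, -2.8]
finger_gap: 31.6
finger_force: 25.0
```

```bash
python3 -c "
from h import *
go(616,-142,190,2.4)"
```

```text
clk 5.8 shift [   3.3 -361.8   -1.7] turn 70.8 rows 6.6 j6 -1.76 ->~ [np.float64(-7.34), np.float64(-1.06), np.float64(5.22)]
```

{"op": "arm_command", "data": {
  "steps": [
    [0, 1, -40, -2, 8],
    [0, 2, -90, -2, 16],
    [0, 3, -145, -2, 25],
    [0, 3, -200, -2, 34],
    [0, 3, -250, -2, 43],
    [0, 3, -300, -2, 52],
    [0, 3, -340, -2, 61],
    [0, 3, -362, -2, 69],
    [0, 3, -362, -2, 71],
    [0, 3, -362, -2, 71],
    [0, 3, -362, -2, 71],
    [0, 3, -362, -2, 71]
  ]
}}

```text
clock: 7.3
eef_pos: [615.4, -141.7, 187.6]
eef_rot: [3.142, 0.0, 2.398]
wrist_force: [0.3, 0.0, -1.8]
finger_gap: 31.9
finger_force: 25.0
```

```bash
python3 w.py w2 wide_stand; python3 -c "
from h import *
go(616,-142,60,2.4)"
```

```text
cam [566. -97. 347.]
mask px bbox [153 287] [177 352]
wide_stand was [ 616.06 -142.08    2.38] now [ 614.09 -140.85    2.38] 0.63
[ 615.4 -141.9  187.6] [3.142 0.    2.397]
clk 7.4 shift [ -0.5   0.4 127.6] turn -0.2 rows 2.0 j6 -1.11 ->~ [np.float64(-7.34), np.float64(-1.06), np.float64(5.22)]
```

View pics/w2.png

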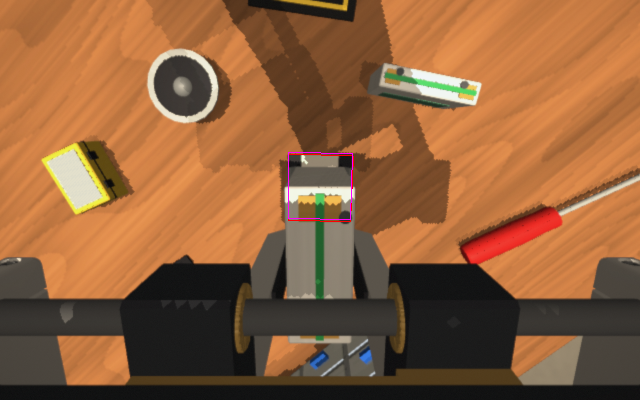

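The visible front edge of the wide stand (288–353, row 153) matches the predicted outline, so I lower the thick module.

{"op": "arm_command", "data": {
  "steps": [
    [0, -0.5, 0.5, 50, 0.5],
    [0, -0.5, 0.5, 85, 0.5],
    [0, -0.5, 0.5, 100, 0.5],
    [0, -0.5, 0.5, 108, 0.5],
    [0, -0.5, 0.5, 114, 0.5],
    [0, -0.5, 0.5, 119, 0.5],
    [0, -0.5, 0.5, 123, 0.5],
    [0, -0.5, 0.5, 126, 0.5],
    [0, -0.5, 0.5, 128, 0.5],
    [0, -0.5, 0.5, 128, 0.5]
  ]
}}

```text
clock: 8.65
eef_pos: [616.2, -142.3, 59.5]
eef_rot: [3.141, 0.0, 2.387]
wrist_force: [0.2, 0.0, -2.6]
finger_gap: 32.0
finger_force: 25.0
```

{"op": "arm_command", "data": {
  "steps": [
    [0, 0, 0, 0.7, 0],
    [0, 0, 0, 1.4, 0],
    [0, 0, 0, 1.4, 0]
  ]
}}

```text
clock: 9.02
eef_pos: [616.3, -142.3, 59.4]
eef_rot: [3.141, 0.001, 2.387]
wrist_force: [-6.2, 1.6, 11.1]
finger_gap: 32.0
finger_force: 25.0
```

Contact at z 59.4 means it is seated. I release and rise.

{"op": "arm_command", "data": {
  "steps": [
    [0.45, 0, 0, 0, 0],
    [0.55, 0, 0, 0, 0],
    [0.65, 0, 0, 0, 0],
    [0.7, 0, 0, 0, 0],
    [0.8, 0, 0, -40, 0],
    [1, 0, 0, -100, 0],
    [1, 0, 0, -142, 0],
    [1, 0, 0, -142, 0],
    [1, 0, 0, -142, 0]
  ]
}}

```text
clock: 10.15
eef_pos: [615.8, -142.2, 199.0]
eef_rot: [-3.141, -0.001, 2.387]
wrist_force: [-0.9, 0.1, -0.7]
finger_gap: 93.8
finger_force: 0.0
```

```bash
python3 -c "
from h import *
go(604.8,-13.3,200,.61)
T=imaging.camera('top');print(round(monitor.read_state()['clock'],2))"
```

```text
clk 10.15 shift [96.3 86.4 -1. ] turn 101.8 rows 9.5 j6 -1.1 ->~ [np.float64(-5.34), np.float64(0.94), np.float64(7.22)]
10.2
```

{"op": "arm_command", "data": {
  "steps": [
    [1, 96, 86, -1, 102],
    [1, 96, 86, -1, 102],
    [1, 96, 86, -1, 102],
    [1, 96, 86, -1, 102],
    [1, 96, 86, -1, 102],
    [1, 96, 86, -1, 102],
    [1, 96, 86, -1, 102],
    [1, 96, 86, -1, 102],
    [1, 96, 86, -1, 102],
    [1, 96, 86, -1, 102],
    [1, 96, 86, -1, 102],
    [1, 96, 86, -1, 102],
    [1, 96, 86, -1, 102]
  ]
}}

```text
clock: 11.82
eef_pos: [605.0, -13.9, 200.8]
eef_rot: [-3.141, 0.0, 0.608]
wrist_force: [1.2, -0.7, 0.7]
finger_gap: 94.3
finger_force: 0.0
```

```bash
python3 w.py w3 thin_module
```

```text
cam [660.  24. 361.]
mask px bbox [149 306] [242 327]
thin_module was [604.78 -13.28   0.61] now [603.99 -12.61   0.63] 0.034
[605.1 -13.9 200.9] [-3.142  0.     0.608]
```

View pics/w3.png

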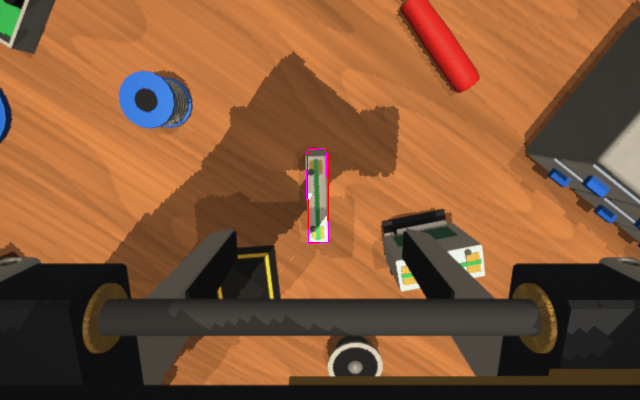

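The wrist view shows the thin module at (317,195) on its outline, and the thick one standing in its stand at (430,250).

```bash
python3 -c "
from h import *
go(604.2,-12.9,55,.622)"
```

```text
clk 11.93 shift [ -0.2  -1.3 145.9] turn -0.8 rows 2.3 j6 0.88 ->~ [np.float64(-5.35), np.float64(0.93), np.float64(7.21)]
```

{"op": "arm_command", "data": {
  "steps": [
    [1, 0, -1, 60, -0.8],
    [1, 0, -1, 110, -0.8],
    [1, 0, -1, 146, -0.8],
    [1, 0, -1, 146, -0.8],
    [1, 0, -1, 146, -0.8],
    [0, 0, -1, 146, -0.8],
    [0, 0, -1, 146, -0.8],
    [0, 0, -1, 146, -0.8],
    [0, 0, -1, 146, -0.8],
    [0, 0, -1, 146, -0.8],
    [0, 0, -1, 146, -0.8],
    [0, 0, -1, 146, -0.8],
    [0, 0, -1, 146, -0.8],
    [0, 0, -1, 130, -0.8],
    [0, 0, -1, 100, -0.8],
    [0, 0, -1, 50, -0.8],
    [0, 0, -1, 12, -0.8],
    [0, 0, -1, 12, -0.8]
  ],
  "force": 20
}}

```text
clock: 14.18
eef_pos: [605.6, -13.1, 193.1]
eef_rot: [3.138, -0.005, 0.621]
wrist_force: [-0.3, -0.2, -2.3]
finger_gap: 18.0
finger_force: 20.0
```

```bash
python3 -c "
from h import *
go(599.8,-338.3,190,-.195)"
```

```text
clk 14.18 shift [-193.9  261.1    3.1] turn 46.8 rows 5.2 j6 0.87 ->~ [np.float64(-5.03), np.float64(1.25), np.float64(7.53)]
```

{"op": "arm_command", "data": {
  "steps": [
    [0, -25, 35, 1, 8],
    [0, -60, 80, 2, 16],
    [0, -95, 130, 3, 25],
    [0, -130, 175, 3, 34],
    [0, -160, 215, 3, 41],
    [0, -182, 245, 3, 46],
    [0, -194, 261, 3, 47],
    [0, -194, 261, 3, 47],
    [0, -194, 261, 3, 47],
    [0, -194, 261, 3, 47]
  ]
}}

```text
clock: 15.42
eef_pos: [599.0, -336.9, 186.3]
eef_rot: [-3.142, -0.0, -0.197]
wrist_force: [0.2, -0.0, -1.3]
finger_gap: 17.8
finger_force: 20.0
```

```bash
python3 w.py w4 narrow_stand; python3 -c "
from h import *
go(599.8,-338.3,60,-.195)"
```

```text
cam [ 665. -350.  346.]
mask px bbox [154 289] [220 354]
narrow_stand was [ 6.0008e+02 -3.3850e+02 -2.0000e-01] now [ 5.9968e+02 -3.3997e+02 -1.9000e-01] 0.015
[ 598.9 -337.3  186.3] [ 3.142 -0.    -0.198]
clk 15.53 shift [  1.1   0.8 126.3] turn -0.2 rows 2.0 j6 1.2 ->~ [np.float64(-5.03), np.float64(1.25), np.float64(7.53)]
```

View pics/w4.png

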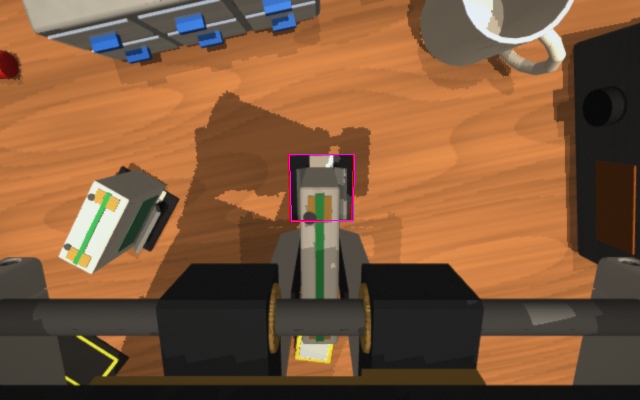

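The stand outline (289–354, row 153) fits closely, and the module is about 2 mm left of the slot centre. I shift it and lower.

{"op": "arm_command", "data": {
  "steps": [
    [0, 1, 1.8, 50, 0],
    [0, 1, 1.8, 85, 0],
    [0, 1, 1.8, 100, 0],
    [0, 1, 1.8, 107, 0],
    [0, 1, 1.8, 113, 0],
    [0, 1, 1.8, 118, 0],
    [0, 1, 1.8, 122, 0],
    [0, 1, 1.8, 125, 0],
    [0, 1, 1.8, 127, 0],
    [0, 1, 1.8, 127.5, 0],
    [0, 1, 1.8, 127.5, 0]
  ]
}}

```text
clock: 16.9
eef_pos: [599.4, -340.3, 59.0]
eef_rot: [3.141, -0.001, -0.199]
wrist_force: [-0.4, 1.1, 3.3]
finger_gap: 17.8
finger_force: 20.0
```

{"op": "arm_command", "data": {
  "steps": [
    [0, 0, 0, 0.6, 0],
    [0.3, 0, 0, 0.6, 0],
    [0.4, 0, 0, 0.6, 0],
    [0.5, 0, 0, 0.6, 0],
    [0.6, 0, 0, 0.6, 0],
    [0.7, 0, 0, -40, 0],
    [1, 0, 0, -100, 0],
    [1, 0, 0, -142, 0],
    [1, 0, 0, -142, 0]
  ]
}}

```text
clock: 18.02
eef_pos: [600.2, -340.7, 204.7]
eef_rot: [3.139, -0.006, -0.199]
wrist_force: [0.7, 0.9, -0.5]
finger_gap: 91.9
finger_force: 0.0
```

```bash
python3 -c "
from h import *
go(450.8,-302.7,160,-.30)"
```

```text
clk 18.02 shift [-154.    -7.7   44.7] turn 5.8 rows 2.6 j6 1.2 ->~ [np.float64(-5.0), np.float64(1.28), np.float64(7.56)]
```

{"op": "arm_command", "data": {
  "steps": [
    [1, -50, -2, 5, 2],
    [1, -110, -5, 30, 5],
    [1, -154, -8, 45, 6],
    [1, -154, -8, 45, 6],
    [1, -154, -8, 45, 6],
    [1, -154, -8, 45, 6],
    [1, -154, -8, 45, 6]
  ]
}}

```text
clock: 18.9
eef_pos: [450.5, -301.9, 155.5]
eef_rot: [3.142, -0.0, -0.304]
wrist_force: [0.5, 0.6, 0.0]
finger_gap: 94.0
finger_force: 0.0
```

```bash
python3 w.py w5 case; python3 - <<'E'
from h import *
c=imaging.camera('top');a=c['img'].copy()
import json;P=json.load(open('P.json'))
save('t5',cv2.resize(a[110:180,300:500],None,fx=4,fy=4,interpolation=2))
E
```

```text
cam [ 515. -322.  315.]
mask px bbox [166 296] [237 346]
case was [ 450.76 -302.68    2.84] now [ 448.23 -303.58    2.82] 0.055
[ 450.2 -301.9  155.5] [-3.142  0.    -0.304]
```

View pics/t5.png

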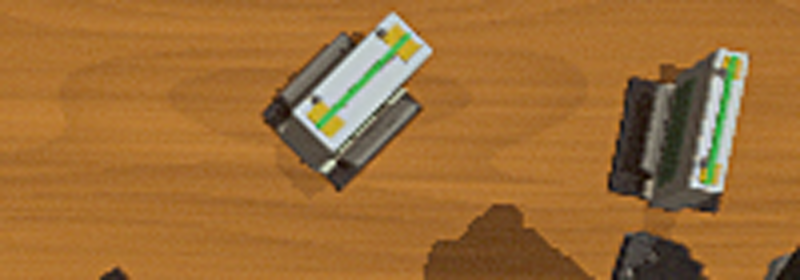

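View pics/w5.png

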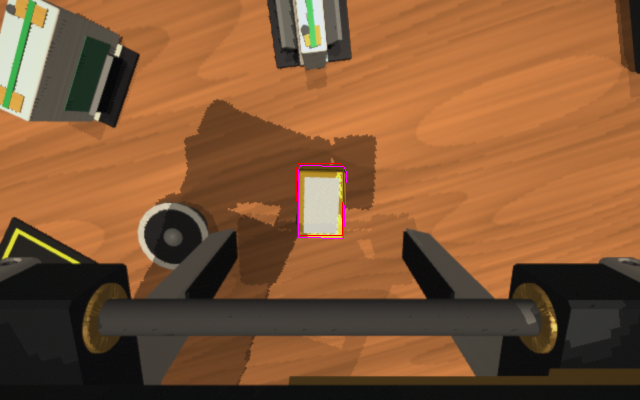

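Both modules are seated in their stands. The case is at wrist (321,201), and the fit is about 2 mm off my position.

```bash
python3 -c "
from h import *
go(449,-303.2,24,-.315)"
```

```text
clk 19.05 shift [ -0.7   1.7 131.5] turn 0.6 rows 2.1 j6 1.22 ->~ [np.float64(-4.99), np.float64(1.29), np.float64(7.57)]
```

{"op": "arm_command", "data": {
  "steps": [
    [1, -1, 1.7, 60, 0.6],
    [1, -1, 1.7, 105, 0.6],
    [1, -1, 1.7, 131, 0.6],
    [1, -1, 1.7, 131, 0.6],
    [1, -1, 1.7, 131, 0.6],
    [0, -1, 1.7, 131, 0.6],
    [0, -1, 1.7, 131, 0.6],
    [0, -1, 1.7, 131, 0.6],
    [0, -1, 1.7, 131, 0.6],
    [0, -1, 1.7, 131, 0.6],
    [0, -1, 1.7, 131, 0.6],
    [0, -1, 1.7, 131, 0.6],
    [0, -1, 1.7, 115, 0.6],
    [0, -1, 1.7, 80, 0.6],
    [0, -1, 1.7, 30, 0.6],
    [0, -1, 1.7, 25, 0.6],
    [0, -1, 1.7, 25, 0.6]
  ],
  "force": 18
}}

```text
clock: 21.18
eef_pos: [448.3, -303.0, 130.7]
eef_rot: [3.141, -0.0, -0.314]
wrist_force: [-0.1, -0.3, -2.2]
finger_gap: 40.1
finger_force: 17.9
```

```bash
python3 -c "
from h import *
go(455.5,-12,130,.70)"
```

```text
clk 21.18 shift [ -83.2 -279.     0.7] turn -58.1 rows 5.4 j6 1.22 ->~ [np.float64(-5.44), np.float64(0.84), np.float64(7.12)]
```

Held with a 40 mm gap. I carry it over the speaker, where the case underside is at about 106 mm and the speaker is 29 mm high.

{"op": "arm_command", "data": {
  "steps": [
    [0, -10, -35, 0, -8],
    [0, -25, -85, 0, -17],
    [0, -42, -140, 0, -26],
    [0, -58, -195, 0, -35],
    [0, -72, -240, 0, -44],
    [0, -80, -268, 0, -52],
    [0, -83, -279, 0, -58],
    [0, -83, -279, 0, -58],
    [0, -83, -279, 0, -58],
    [0, -83, -279, 0, -58]
  ]
}}

```text
clock: 22.42
eef_pos: [455.7, -12.7, 130.3]
eef_rot: [-3.141, 0.0, 0.696]
wrist_force: [-0.4, -0.7, -0.6]
finger_gap: 39.6
finger_force: 17.9
```

```bash
python3 w.py w6 pad; python3 -c "
from h import *
go(455.5,-12,28,.70)"
```

```text
cam [508.  30. 290.]
mask px bbox [142 272] [224 365]
pad was [455.53 -12.02   0.7 ] now [455.83 -11.42   0.68] 0.351
[455.7 -12.6 130.4] [-3.141  0.     0.696]
clk 22.52 shift [  0.2  -0.6 102.4] turn -0.2 rows 1.6 j6 0.77 ->~ [np.float64(-5.44), np.float64(0.84), np.float64(7.12)]
```

{"op": "arm_command", "data": {
  "steps": [
    [0, 0, -0.6, 45, 0],
    [0, 0, -0.6, 80, 0],
    [0, 0, -0.6, 93, 0],
    [0, 0, -0.6, 98, 0],
    [0, 0, -0.6, 101, 0],
    [0, 0, -0.6, 102.5, 0],
    [0, 0, -0.6, 103.5, 0],
    [0, 0, -0.6, 103.5, 0]
  ]
}}

```text
clock: 23.52
eef_pos: [455.7, -11.7, 27.5]
eef_rot: [3.141, -0.001, 0.698]
wrist_force: [-0.0, 0.4, 3.7]
finger_gap: 39.7
finger_force: 17.9
```

{"op": "arm_command", "data": {
  "steps": [
    [0.5, 0, 0, 0, 0],
    [0.6, 0, 0, 0, 0],
    [0.7, 0, 0, 0, 0],
    [0.8, 0, 0, 0, 0],
    [0.9, 0, 0, -30, 0],
    [1, 0, 0, -90, 0],
    [1, 0, 0, -130, 0],
    [1, 0, 0, -130, 0]
  ]
}}

```text
clock: 24.52
eef_pos: [456.6, -11.8, 159.7]
eef_rot: [3.138, -0.004, 0.698]
wrist_force: [-0.2, 0.2, 0.1]
finger_gap: 94.2
finger_force: 0.0
```

```bash
python3 -c "
from h import *
go(588.9,164.8,160,.70)"
```

```text
clk 24.52 shift [214.9 -50.3  -0.3] turn -0.1 rows 3.5 j6 0.77 ->~ [np.float64(-5.14), np.float64(1.14), np.float64(7.42)]
```

{"op": "arm_command", "data": {
  "steps": [
    [1, 60, -14, 0, 0],
    [1, 120, -28, 0, 0],
    [1, 175, -42, 0, 0],
    [1, 215, -50, 0, 0],
    [1, 215, -50, 0, 0],
    [1, 215, -50, 0, 0],
    [1, 215, -50, 0, 0]
  ]
}}

```text
clock: 25.4
eef_pos: [587.6, 163.9, 156.9]
eef_rot: [-3.141, 0.0, 0.697]
wrist_force: [0.7, -0.2, -0.8]
finger_gap: 94.1
finger_force: 0.0
```

```bash
python3 w.py w7 spool
```

```text
cam [639. 207. 317.]
mask px bbox [169 289] [232 348]
spool was [ 5.8887e+02  1.6433e+02 -7.0000e-02] now [5.8780e+02 1.6412e+02 2.0000e-02] 0.015
[587.8 164.  157.2] [ 3.141 -0.     0.697]
```

View pics/w7.png

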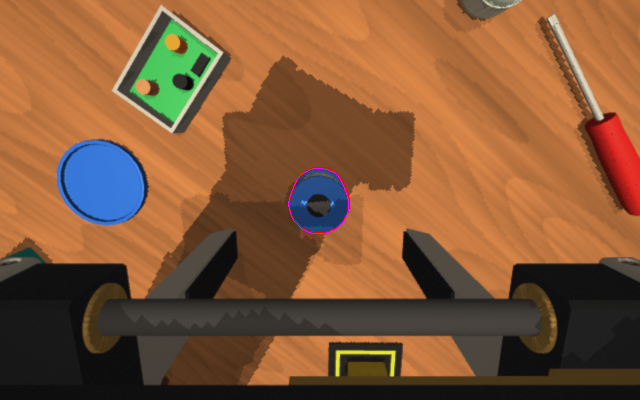

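The spool is at (319,201), directly below the TCP. I grip it at z 29 so that in the dish the fingertips stay above the 8 mm rim.

{"op": "arm_command", "data": {
  "steps": [
    [1, 0, 0, 60, 0],
    [1, 0, 0, 105, 0],
    [1, 0, 0, 128, 0],
    [1, 0, 0, 128, 0],
    [1, 0, 0, 128, 0],
    [0, 0, 0, 128, 0],
    [0, 0, 0, 128, 0],
    [0, 0, 0, 128, 0],
    [0, 0, 0, 128, 0],
    [0, 0, 0, 128, 0],
    [0, 0, 0, 128, 0],
    [0, 0, 0, 110, 0],
    [0, 0, 0, 75, 0],
    [0, 0, 0, 30, 0],
    [0, 0, 0, 20, 0],
    [0, 0, 0, 20, 0]
  ],
  "force": 30
}}

```text
clock: 27.5
eef_pos: [587.9, 164.8, 137.1]
eef_rot: [3.141, -0.0, 0.698]
wrist_force: [-1.0, -1.1, -2.6]
finger_gap: 49.7
finger_force: 30.0
```

```bash
python3 -c "
from h import *
go(465.6,329.8,130,.70)"
```

```text
clk 27.5 shift [  12.3 -205.1    7.1] turn -0.1 rows 3.3 j6 1.09 ->~ [np.float64(-4.79), np.float64(1.49), np.float64(7.77)]
```

{"op": "arm_command", "data": {
  "steps": [
    [0, 2, -35, 0, 0],
    [0, 4, -80, 0, 0],
    [0, 7, -125, 2, 0],
    [0, 10, -170, 5, 0],
    [0, 12, -195, 7, 0],
    [0, 12, -205, 7, 0],
    [0, 12, -205, 7, 0],
    [0, 12, -205, 7, 0]
  ]
}}

```text
clock: 28.5
eef_pos: [466.0, 328.7, 129.8]
eef_rot: [3.142, 0.0, 0.697]
wrist_force: [0.4, -0.8, -2.4]
finger_gap: 49.8
finger_force: 30.0
```

```bash
python3 w.py w8 dish; python3 -c "
from h import *
go(465.6,329.8,32,.70)"
```

```text
cam [518. 372. 290.]
mask px bbox [156 271] [225 364]
dish was [4.6532e+02 3.2902e+02 2.5000e-01] now [4.6528e+02 3.2884e+02 2.5000e-01] 0.208
[466.  328.8 129.9] [3.142 0.    0.697]
clk 28.6 shift [ 0.3 -1.  97.9] turn -0.2 rows 1.6 j6 1.42 ->~ [np.float64(-4.79), np.float64(1.49), np.float64(7.77)]
```

View pics/w8.png

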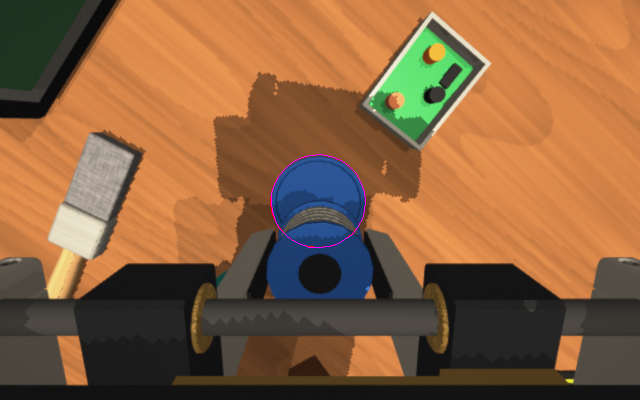

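The dish outline, centred at (318,201), fits the picture, and the spool is centred above it. I lower it.

{"op": "arm_command", "data": {
  "steps": [
    [0, 0, 0, 45, 0],
    [0, 0, 0, 75, 0],
    [0, 0, 0, 88, 0],
    [0, 0, 0, 93, 0],
    [0, 0, 0, 96, 0],
    [0, 0, 0, 97.5, 0],
    [0, 0, 0, 98.5, 0],
    [0, 0, 0, 98.5, 0]
  ]
}}

```text
clock: 29.6
eef_pos: [465.7, 329.8, 32.1]
eef_rot: [3.141, -0.001, 0.698]
wrist_force: [-1.0, 0.0, 1.6]
finger_gap: 49.5
finger_force: 30.0
```

{"op": "arm_command", "data": {
  "steps": [
    [0, 0, 0, 0.6, 0],
    [0, 0, 0, 0.6, 0],
    [0.57, 0, 0, 0.6, 0],
    [0.64, 0, 0, 0.6, 0],
    [0.7, 0, 0, 0.6, 0],
    [0.8, 0, 0, 0.6, 0],
    [0.9, 0, 0, -25, 0],
    [1, 0, 0, -80, 0],
    [1, 0, 0, -140, 0],
    [1, -100, 0, -180, 0],
    [1, -150, 0, -180, 0],
    [1, -150, 0, -180, 0],
    [1, -150, 0, -180, 0],
    [1, -150, 0, -180, 0]
  ]
}}

```text
clock: 31.35
eef_pos: [351.0, 233.5, 211.6]
eef_rot: [3.142, -0.001, 0.698]
wrist_force: [0.4, -0.0, -0.5]
finger_gap: 93.8
finger_force: 0.0
```

```bash
cat > f2.py <<'E'
from h import *
import json
P=json.load(open('P.json'));T=imaging.camera('top');S=imaging.camera('scene')
for n,h,z in(('thin_module','narrow_stand',4),('thick_module','wide_stand',4),('spool','dish',3),('case','pad',3),('receiver','receiver',0),('speaker','speaker',0)):
    g=P[h]
    for v in(T,S):
        ms=masks([v],n,g[:2],25)
        if not ms: print(n,'none');continue
        c,m=ms[0];q=hullmask(px(c,place(n,g,z)));a=np.argwhere(m);b=np.argwhere(q)
        print(n,'offset px',np.round((a.mean(0)-b.mean(0))/4,1),'bbox diff',np.round(np.r_[a.min(0)-b.min(0),a.max(0)-b.max(0)]/4,1),'IoU',round((q&m).sum()/(q|m).sum(),2))
a=T['img'][100:240,150:510];b=S['img'][140:290,140:500]
save('end',cv2.resize(np.vstack([a,b]),None,fx=2,fy=2,interpolation=2)[:600])
E
python3 f2.py
```

```text
thin_module offset px [0.7 0.4] bbox diff [ 0.8  0.5  0.  -0.2] IoU 0.91
thin_module offset px [ 0.5 -1.7] bbox diff [ 2.2 -0.5  0.2 -3.8] IoU 0.83
thick_module offset px [ 0. -0.] bbox diff [ 1.   0.8 -2.  -1.8] IoU 0.94
thick_module offset px [ 1.  -1.6] bbox diff [ 3.5 -0.2 -0.8 -2.2] IoU 0.88
spool offset px [-0.4 -0.4] bbox diff [ 0.2  0.  -1.  -1. ] IoU 0.93
spool offset px [ 0.6 -0.4] bbox diff [ 0.5 -0.5  0.8 -0.8] IoU 0.92
case offset px [ 0.4 -0.4] bbox diff [ 3.   0.8 -1.  -2.5] IoU 0.9
case offset px [ 0.4 -1. ] bbox diff [ 1.  -0.5 -1.  -1.5] IoU 0.9
receiver offset px [ 0.6 -0.5] bbox diff [ 0.   0.2  0.5 -1.2] IoU 0.93
receiver offset px [0.2 0.1] bbox diff [ 0.5  1.  -0.8 -1.2] IoU 0.93
speaker none
speaker offset px [-1.9  0.1] bbox diff [-0.5  0.8 -2.2 -1.2] IoU 0.79
```

View pics/end.png

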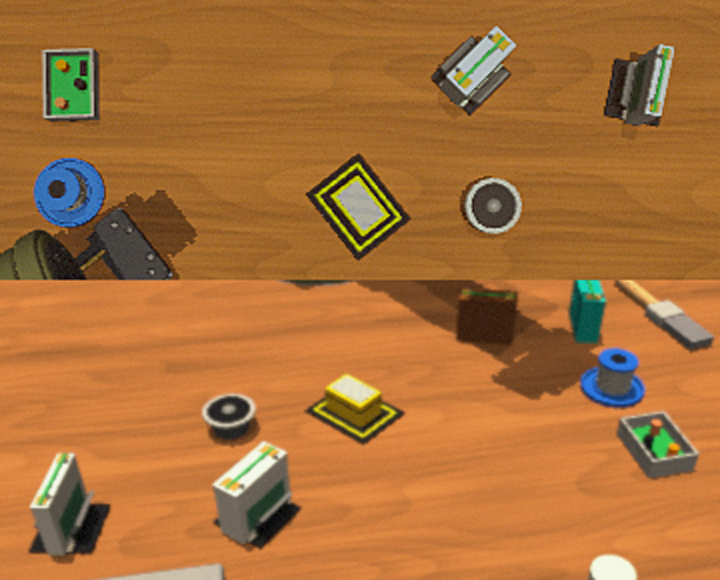

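All four things are in their places, the offsets are within about 2 px, and the bystanders have not moved. I hand in the job.

```bash
python3 -c "
from h import *
print(job.sign_off())"
```

```text
the job is handed in; nothing more can be done
None
```

I handed the job in at about 31 s: both modules are seated in their stands, the spool is upright in the dish and the case lies flat inside the outline; the last pictures agree, receiver and loudspeaker show no sign of having moved, and the hand-in call returned no verdict.

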